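# Snap the retaining ring onto the coffee mill's spindle

### The arm

A 7-joint arm with a two-finger parallel gripper is mounted at the origin on a cart in front of the work surface, level with it; the furniture and walls round the work are solid. World frame = base frame: x ahead of the robot, y to its left, z up, the work surface at z = 0. Lengths are in mm, angles in rad, forces in N, time in s.
With the tool pointing down it reaches from about 425 to 925 mm from the base axis. Payload 6.8 kg.
Tool frame: the origin (TCP) lies on the centre line of the jaws, within the pads' length; the fingertips stand 8 mm ahead of it and the grasp point (between the pads) lies 11 mm behind it; z points along the fingers, y is the line along which they close (so a half turn about z gives the same grasp; the last joint's range is limited). The gripper opens to 88 mm and grips with 3 to 60 N. Pads are 20 mm wide; open, the fingers measure 115 mm over their backs; the gripper's body (75 mm by 178 mm) begins 61 mm behind the grasp point.
Start: joints at [-1.291, 0.477, 0.022, 1.555, -0.011, 1.109, -0.083], TCP at [255.251, 624.896, 197.164] pointing down, gripper open.
Joint ranges: [-2.96, 2.96], [-0.34, 2.1], [-1.41, 1.46], [0.24, 2.44], [-1.37, 4.51], [0.17, 1.92], [-2.96, 2.96]. Speed limits (rad/s): [2.39, 2.39, 3.14, 3.14, 3.14, 3.14, 3.14].

### API

Orientations are given as a 3x3 rotation matrix whose columns are the frame's x, y, z axes.
In Python, from workcell import robot, vision, job gives the robot as it stands.
- The arm moves only by the tool send_rows, never from a script. Its argument "commands" is a list of rows, each a list of 5 numbers: the shift along the world's x, y, z in cm, then the turn about the world's z in rad, then the opening, from 0 (shut) to 1 (fully open). A call has exactly 10 rows; each row shifts and turns the commanded pose from where the row before left it; what a row does not reach is not made up. A row lasts 1/12 s, in which the tool goes at most 41.7 mm and 7.16 degrees, less where a joint would pass 70% of its speed; a pose out of reach is approached as far as the arm can. A call with a gripper value outside its range is refused whole. The fingers move at their own pace and stop on an object; "force" is the grip in N (left out, the last holds). Time passes only in rows, so rows that do not move let the fingers close, or fill a call up. It gives the time, the measured TCP pose, the force, the opening and the grip force at its end, in the units of the state.
- robot.get_obs(): the state, without advancing time (a new reading comes with each control period).
- vision.snapshot(name): name is "scene" or "side" or "wrist"; returns a dict with "image" (420x560x3 uint8, red, green, blue), "depth" (420x560 float32, mm along the optical axis (not along the pixel's ray), 0 where there is no reading), "vfov" (degrees; the focal length in pixels is half the picture's height over the tangent of half this angle, whatever the lens; pixels are square), "cx", "cy" (the principal point, pixels), "k1" (the pictures are not rectified: a ray, as slopes to the right and down, at radius r is drawn at 1 + k1 r^2 times it, then the intrinsics apply), "rvec" (rotation vector, rad) and "tvec" (3), from world to camera coordinates, as OpenCV has them. Camera axes: x right, y down, z forward; pixel columns grow to the right and rows downward; lengths in mm; the calibration is good to about 2 mm. A picture is of the moment at which its call begins.
- job.sign_off(): hands the job in; it is judged then, once.
The state is a dict: "clock": time; "q": joint angles; "qvel": joint speeds; "joint_torque": joint torques, N m; "ee_pos": TCP position; "tool_rot": TCP orientation; "ft_force": force on the tool from outside, world axes, zero at the start; "ft_torque": the same for the moment, N m; "gripper_width": finger opening in mm; "gripper_force": force on a finger pad.
Only numpy, scipy, OpenCV 4.12 (cv2) and the standard library are available. Lean on these libraries where they do the work, as an engineer would, in place of code of your own. Each camera call takes 0.05 s, during which the arm holds its last target. There are 200 camera calls.

### The job

Put the coffee mill back together: pinch the two upright ears of the steel spring ring towards each other so that the ring opens, lower it open over the mill's spindle, press the sprung washer with it gently down to its stop, and let the ring close into the groove so that it sits level there and keeps the washer down. Never press on the washer with more than 25 N, and leave the sugar canister, the espresso cup and the teaspoon where they are.

Things in the scene. Friction and masses are not known exactly. Their poses are not given: they have to be found in the camera images.
- mill: Lower part of a hand coffee mill, fixed to the worktop: dark wooden round housing 94 mm wide with a steel top 46 mm above the worktop, spindle pointing up. Origin: centre of its underside on the worktop, on the spindle axis; z up. All heights below are above the worktop and hold for the finest grind setting; a coarser setting raises spindle, washer and groove together by an unknown S, 0 to 20 mm.
- mill_top (a point): Centre of the housing's steel top, where the steel spindle rises (this point does not follow S). Spindle 21 mm in diameter with a tapered tip, 10 mm wide at the very end, 95 mm + S up. Its groove (15 mm diameter, 14 mm high) runs from 57 + S to 71 + S mm, hidden by the free washer. A ring let go above it clamps on the full spindle and stays open.
- stop_level (a point): Spindle axis, 61 mm up (not following S). A flat aluminium washer (42 mm wide, 3 mm thick) rides on the spindle on a spring: upper face 73 mm + S up when free, 61 mm + S up on its stop, which yields 1 mm per 7 N. Spring 2.5 N at first, 4.9 N at the stop, plus 2 N per 10 mm/s. With the washer on its stop, a 5 mm thick ring lying on it is at the groove, with 5 mm to spare above; let go, it is soon lifted those 5 mm.
- ring: Steel spring ring lying flat, ears up: teardrop of two halves 5 mm thick, hinged at the front, tails crossing behind, so that squeezing the ears opens it. This is one half's pose. Origin: centre of the closed ring's 14 mm hole, on the underside; z up, x from ears to hinge. Ears: upright tabs 5 mm thick, 14 mm long, at x = -18, y = +21 and -21 mm when closed, 27 mm tall from the underside. 0.08 to 0.13 kg.
- ring_hinge (a point): Hinge of the ring, 24 mm ahead of the origin in x, at the 5 mm thick ring's upper face. With the ears squeezed fully together, their middle is 46 mm behind the hinge and they are parallel, 18 mm over their outsides (49 mm when closed). The open ring passes the spindle with about 3 mm to spare all round if the spindle axis is 22 mm ahead of the ears' middle (24 mm behind the hinge).
- ring_jaw (a joint): How far the ring is opened, the angle between its halves: 0 closed, 0.64 rad with the ears squeezed to their stop (about 7 N on the ears); sprung shut, closes at once when let go. About 0.04 when closed in the groove, about 0.3 when clamped on the full spindle.
- sugar_canister: Steel sugar canister with lid, 74 mm wide, 127 mm high, standing behind the mill; leave it. Origin: centre of its underside.
- espresso_cup: White espresso cup with handle, 64 x 91 x 50 mm; leave it. Origin: centre of its underside.
- teaspoon: Steel teaspoon 132 mm long, lying on the worktop left of the mill; leave it. Origin: centre of its underside.

How it is judged (in metres and radians):
On the way, in this order (a step that is already met when the one before it is completed fails the run):
1. the ring is lifted, opened by its ears (value of joint ring_jaw above 0.45 rad and height (world z) of ring above 0.04 m), for 0.2 s.
2. the open ring surrounds the spindle, at or below the free washer's highest level (value of joint ring_jaw above 0.2 rad and horizontal distance between ring and mill below 0.013 m and z of ring in the frame of mill below 0.094 m), for 0.1 s.
At the end, for the whole second after the job is handed in: The ring has closed in the groove (opened by less than 0.13 rad), centred on the spindle axis within 5 mm, level within 0.12 rad, its underside 58 to 88 mm above the worktop and at rest; in the groove it keeps the washer down (value of joint ring_jaw below 0.13 rad and horizontal distance between ring and mill below 0.005 m and angle between ring's own z axis and vertical below 0.12 rad and z of ring in the frame of mill between 0.058 and 0.088 m and linear speed of ring below 0.01 m/s); the robot touches nothing.
It fails at once if the washer is pressed with more than 25 N (contact force between washer and anything else above 25 N).
It fails at once if the sugar canister, the espresso cup or the teaspoon is moved by more than 20 mm (distance of any of sugar_canister, espresso_cup, teaspoon from where it was at the start of the episode above 0.02 m).
It also fails if it takes over 43 s, if anything falls off the work surface, if the arm or the gripper's body presses on something with over 40 N, if the wrist force passes 120 N, or if a joint passes its speed limit or range.

## Working session

There is one attempt and no reset: what is moved stays moved. The work goes in short steps, Python scripts to look and compute and a tool call to move; the robot and the scene stay as the last step left them, time stands still between calls to the robot, and variables do not carry over. Pictures are saved under pics/ and viewed, at most 10 in all, crops included, and the job is handed in when it is done.

Besides the shell and the picture viewer there is one more tool, called after ">>>" as a command line: name --pt "numbers of a row" for each row, then --argument value for the rest. send_rows: Moves the arm, as the interface text tells. Its arguments: {"type":"object","properties":{"commands":{"type":"array","items":{"type":"array","items":{"type":"number"}}},"force":{"type":"number"}},"required":["commands"]}

```bash
mkdir -p pics; cat > h.py <<'E'
import numpy as np, cv2, pickle
from workcell import robot, vision, job
def snap(n,f):
    s=vision.snapshot(n); pickle.dump(s,open(f'pics/{f}.pkl','wb')); cv2.imwrite(f'pics/{f}.png',s['image'][:,:,::-1]); return s
def load(f): return pickle.load(open(f'pics/{f}.pkl','rb'))
def ray(s,u,v):
    f=210/np.tan(np.radians(s['vfov'])/2)
    x,y=cv2.undistortPoints(np.array([[[u,v]]],float),np.array([[f,0,s['cx']],[0,f,s['cy']],[0,0,1]]),np.array([s['k1'],0,0,0.]))[0,0]
    R=cv2.Rodrigues(np.array(s['rvec'],float))[0]; t=np.array(s['tvec'],float).ravel()
    return -R.T@t, R.T@np.array([x,y,1.])
def dep(s,u,v):
    c,d=ray(s,u,v); return c+d*s['depth'][int(round(v)),int(round(u))]
def atz(s,u,v,z):
    c,d=ray(s,u,v); return c+d*(z-c[2])/d[2]
def tri(*obs):
    A=np.zeros((3,3));b=np.zeros(3)
    for s,u,v in obs:
        c,d=ray(s,u,v); d/=np.linalg.norm(d); P=np.eye(3)-np.outer(d,d); A+=P;b+=P@c
    return np.linalg.solve(A,b)
def cloud(s):
    f=210/np.tan(np.radians(s['vfov'])/2)
    v,u=np.mgrid[:420,:560]
    p=cv2.undistortPoints(np.stack([u,v],-1).reshape(-1,1,2).astype(float),np.array([[f,0,s['cx']],[0,f,s['cy']],[0,0,1]]),np.array([s['k1'],0,0,0.]))[:,0]
    R=cv2.Rodrigues(np.array(s['rvec'],float))[0]; t=np.array(s['tvec'],float).ravel()
    P=np.c_[p,np.ones(len(p))]*s['depth'].reshape(-1,1)
    return ((P-t)@R).reshape(420,560,3)
E
python3 - <<'E'
from h import *
a=snap('scene','sc0');b=snap('side','si0')
cv2.imwrite('pics/both0.png',cv2.resize(np.hstack([a['image'],b['image']])[:,:,::-1],(800,300)))
o=robot.get_obs();print(o['clock'],o['ee_pos'],o['tool_rot'],o['gripper_width'])
E
```

```text
0.1 [255.06692683 624.34704055 196.30925203] [[-9.25757111e-01  3.78118446e-01 -4.60543596e-04]
 [ 3.78118700e-01  9.25755898e-01 -1.50523861e-03]
 [-1.42807534e-04 -1.56762549e-03 -9.99998761e-01]] 87.71767847070143
```

View pics/sc0.png

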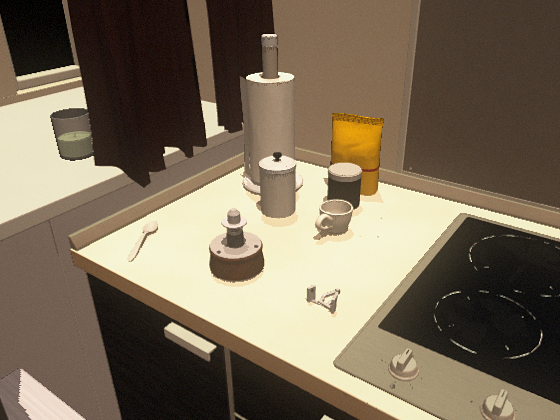

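View pics/si0.png

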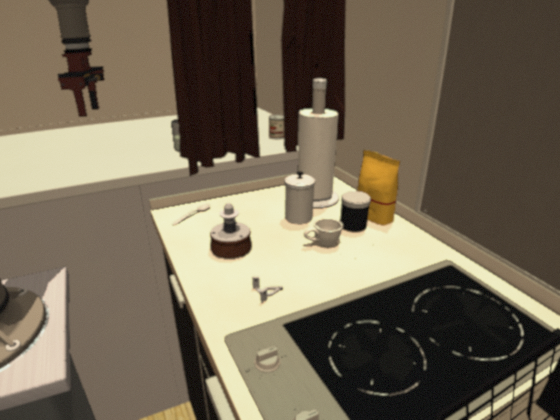

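The scene view shows the mill at (236,255) with its spindle tip at (234,211), and the ring at (323,297). The canister is at (278,190), the cup at (334,217) and the spoon at (145,240). In the side view the mill is at (231,240) and the ring at (265,290).

```bash
python3 - <<'E'
from h import *
a=load('sc0');b=load('si0')
def crop(s,u,v,w=36,h=28): return cv2.resize(s['image'][v-h:v+h,u-w:u+w,::-1],(396,308),interpolation=cv2.INTER_CUBIC)
cv2.imwrite('pics/c0.png',np.hstack([np.vstack([crop(a,323,297),crop(a,236,230)]),np.vstack([crop(b,267,289),crop(b,231,228)])])[:600])
for s,pts in((a,[(236,255),(312,292),(335,295),(278,190),(334,217),(234,212),(150,228)]),(b,[(231,240),(256,283),(265,295),(229,210)])):
    print([dep(s,*p).round() for p in pts])
print(dep(a,300,320),dep(b,300,290))
c,d=ray(a,280,210);print(c,d);print(ray(b,280,210))
C=cloud(a)
m=(C[...,2]>8)&(C[...,2]<40); sub=np.zeros_like(m); sub[270:320,295:350]=1
P=C[m&sub];print(P.shape,P.mean(0),P.min(0),P.max(0))
E
```

```text
[array([465.,  48.,  48.]), array([487., -84.,  17.]), array([ 488., -124.,   28.]), array([670., 114.,  64.]), array([668., -15.,  45.]), array([487.,  66., 111.]), array([495., 297.,   1.])]
[array([482.,  33.,  47.]), array([487., -86.,  15.]), array([ 487., -127.,   16.]), array([491.,  63., 101.])]
[438.87829139 -94.52993856   0.62510906] [ 5.61488161e+02 -1.23778559e+02 -4.08898089e-01]
[ -42.53568907 -417.77590356  493.77520805] [ 0.70920327  0.52507756 -0.47058389]
(array([ 268.11936013, -632.48353052,  461.43535344]), array([ 0.39519683,  0.80327471, -0.44568161]))
(187, 3) [ 484.30036317 -100.84667949   19.15974277] [ 476.16343147 -127.85759364    8.03285364] [526.9666773  -78.31969138  28.95353138]
```

View pics/c0.png

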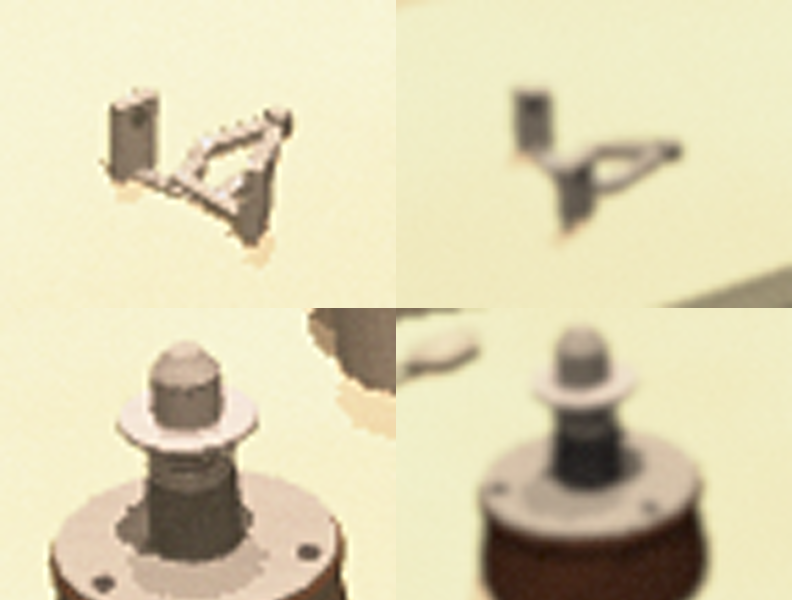

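The crops show the ring's left ear top at scene (311.5,287) / side (256,278). The right ear is at scene (334,295) / side (263.5,292), and the hinge at scene (338,290.5) / side (281,288). The spindle tip is at scene (233.6,208.4) / side (228.6,203), and the washer is clearly raised above the housing.

```bash
python3 - <<'E'
from h import *
a=load('sc0');b=load('si0')
print('hinge',tri((a,337.9,290.5),(b,280.8,288.3)),'earL',tri((a,311.5,287),(b,256,278)),'tip',tri((a,233.6,209),(b,228.6,204)))
for n,s,w in(('scene',a,(slice(195,285),slice(200,275))),('side',b,(slice(195,265),slice(200,260)))):
    C=cloud(s)[w].reshape(-1,3); C=C[np.hypot(C[:,0]-485,C[:,1]-58)<75]
    h,e=np.histogram(C[:,2],np.arange(0,130,2)); print(n,[(int(z),int(k)) for z,k in zip(e,h) if k>25])
    for lo,hi in((43,49),(74,98),(98,104),(104,125)):
        P=C[(C[:,2]>lo)&(C[:,2]<hi)]; print(lo,len(P),P[:,:2].min(0).round(),P[:,:2].max(0).round(),np.median(P,0).round(1))
for s,w in((a,(slice(270,320),slice(295,350))),(b,(slice(265,312),slice(245,290)))):
    C=cloud(s)[w].reshape(-1,3)
    for lo,hi in((3,8),(10,30)):
        P=C[(C[:,2]>lo)&(C[:,2]<hi)]
        for k in (P[P[:,1]>-105],P[P[:,1]<=-105]): print(lo,len(k),np.median(k,0).round(1),k.min(0).round(),k.max(0).round())
E
```

```text
hinge [ 529.52335278 -105.96615149    2.55588342] earL [489.12680111 -81.86707455  23.85285684] tip [494.37811359  73.18360036 110.67009937]
scene [(0, 661), (2, 33), (4, 26), (6, 61), (8, 44), (10, 60), (12, 72), (14, 63), (16, 55), (18, 73), (20, 56), (22, 59), (24, 71), (26, 61), (28, 64), (30, 62), (32, 50), (34, 37), (36, 33), (38, 44), (40, 60), (42, 73), (44, 331), (46, 575), (48, 42), (68, 31), (72, 29), (88, 87), (90, 92)]
43 973 [447.  28.] [536. 116.] [480.9  62.5  46.3]
74 279 [471.  52.] [514.  93.] [484.9  65.8  89.9]
98 40 [481.  61.] [497.  81.] [485.5  66.7 100.9]
104 87 [481.  61.] [499.  81.] [488.2  69.1 108.5]
side [(0, 596), (2, 76), (8, 36), (10, 29), (12, 45), (14, 40), (16, 37), (18, 40), (20, 35), (22, 38), (24, 33), (26, 37), (28, 42), (30, 28), (32, 40), (34, 26), (38, 26), (40, 36), (42, 34), (44, 67), (46, 385), (48, 76), (90, 74)]
43 536 [448.  26.] [534. 113.] [484.5  58.9  46.9]
74 158 [473.  51.] [512.  88.] [489.6  64.1  90.4]
98 21 [483.  62.] [499.  75.] [489.2  64.5 101.2]
104 45 [484.  61.] [501.  75.] [491.1  67.2 107.9]
3 107 [496.4 -97.7   5.1] [ 478. -105.    3.] [569. -65.   8.]
3 72 [ 488.2 -110.4    5.2] [ 477. -128.    3.] [ 532. -105.    8.]
10 95 [485.2 -83.2  20.6] [478. -87.  10.] [493. -78.  29.]
10 70 [ 479.8 -125.6   22. ] [ 476. -128.   10.] [ 491. -120.   28.]
3 60 [499.8 -96.8   5.3] [ 482. -105.    3.] [545. -75.   8.]
3 102 [ 503.3 -118.7    3.8] [ 452. -168.    3.] [ 530. -105.    8.]
10 62 [485.9 -84.7  20.4] [480. -88.  11.] [493. -80.  29.]
10 63 [ 483.6 -126.5   20.7] [ 477. -130.   10.] [ 491. -120.   29.]
```

>>> send_rows --pt "2.3 -3.4 0 0.035 1" --pt "2.3 -3.4 0 0.035 1" --pt "2.3 -3.4 0 0.035 1" --pt "2.3 -3.4 0 0.035 1" --pt "2.3 -3.4 0 0.035 1" --pt "2.3 -3.4 0 0.035 1" --pt "2.3 -3.4 0 0.035 1" --pt "2.3 -3.4 0 0.035 1" --pt "2.3 -3.4 0 0.035 1" --pt "2.3 -3.4 0 0.035 1" --force 40

```text
clock: 0.93
ee_pos: [485.8, 282.9, 197.0]
tool_rot: [[-0.999, 0.036, -0.0], [0.036, 0.999, -0.0], [0.0, -0.0, -1.0]]
ft_force: [0.6, 0.6, 0.9]
gripper_width: 87.4
gripper_force: 0.0
```

>>> send_rows --pt "0 -3.9 0 0 1" --pt "0 -3.9 0 0 1" --pt "0 -3.9 0 0 1" --pt "0 -3.9 0 0 1" --pt "0 -3.9 0 0 1" --pt "0 -3.9 0 0 1" --pt "0 -3.9 0 0 1" --pt "0 -3.9 0 0 1" --pt "0 -3.9 0 0 1" --pt "0 -3.5 0 0 1"

```text
clock: 1.77
ee_pos: [484.5, -103.6, 197.1]
tool_rot: [[-0.999, 0.039, -0.0], [0.039, 0.999, -0.0], [0.0, -0.0, -1.0]]
ft_force: [0.6, -0.1, 0.1]
gripper_width: 87.7
gripper_force: 0.0
```

```bash
python3 - <<'E'
from h import *
s=snap('wrist','w1'); o=robot.get_obs(); print(o['ee_pos'])
f=210/np.tan(np.radians(s['vfov'])/2)
C=cloud(s).reshape(-1,3)
C=C[(np.abs(C[:,0]-500)<70)&(np.abs(C[:,1]+105)<60)]
for lo,hi in((3,8),(10,30),(22,30)):
  P=C[(C[:,2]>lo)&(C[:,2]<hi)]
  for k in (P[P[:,1]>-105],P[P[:,1]<=-105]):
    if len(k): print(lo,len(k),np.median(k,0).round(1),np.percentile(k,2,axis=0).round(1),np.percentile(k,98,axis=0).round(1))
E
```

```text
[ 483.91864799 -111.0470158   197.44348671]
3 157 [500.7 -98.5   5. ] [ 484.8 -104.9    3.2] [527.2 -85.4   7.1]
3 192 [ 499.6 -111.6    5. ] [ 481.3 -123.1    3.3] [ 528.4 -105.2    6.9]
10 67 [484.9 -83.3  26.6] [478.9 -87.4  12.2] [492.1 -79.1  28.4]
10 63 [ 483.2 -124.5   26.5] [ 476.7 -128.    12.8] [ 489.4 -121.2   28.3]
22 52 [485.5 -83.   26.8] [479.  -86.6  23.3] [492.1 -79.1  28.4]
22 48 [ 483.3 -124.5   26.9] [ 477.1 -127.9   24.3] [ 489.5 -122.    28.3]
```

View pics/w1.png

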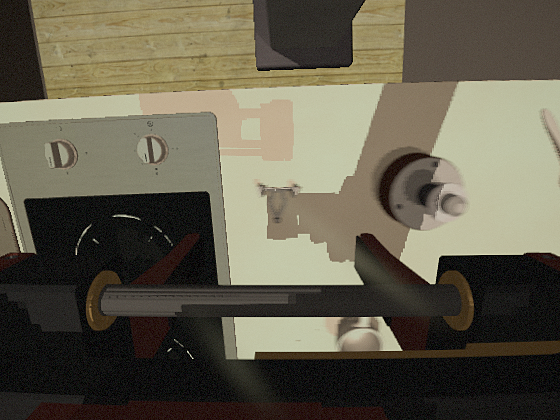

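The wrist view shows the ring's ears at (262,187) and (295,187), the hinge at (277,222) and the mill at the right (425,190). I'll descend now.

>>> send_rows --pt "0 0 -2.5 0 1" --pt "0 0 -3 0 1" --pt "0 0 -3 0 1" --pt "0 0 -2.5 0 1" --pt "0 0 -2 0 1" --pt "0 0 -1 0 1" --pt "0 0 0 0 1" --pt "0 0 0 0 1" --pt "0 0 0 0 1" --pt "0 0 0 0 1"

```text
clock: 2.65
ee_pos: [486.4, -101.2, 58.5]
tool_rot: [[-0.999, 0.038, 0.002], [0.038, 0.999, 0.0], [-0.002, 0.0, -1.0]]
ft_force: [-0.3, 0.0, 0.3]
gripper_width: 87.6
gripper_force: 0.0
```

```bash
python3 - <<'E'
from h import *
o=robot.get_obs(); print(o['clock'],o['ee_pos'],o['ft_force'],np.abs(o['qvel']).max())
s=load('w1');C=cloud(s).reshape(-1,3); C=C[np.hypot(C[:,0]-492,C[:,1]-71)<70]
for lo,hi in((43,49),(84,96),(104,118)):
    P=C[(C[:,2]>lo)&(C[:,2]<hi)]; print(lo,len(P),np.percentile(P,1,axis=0).round(1),np.percentile(P,99,axis=0).round(1),np.median(P,0).round(1))
E
```

```text
2.65 [ 486.36563863 -101.15615666   58.45354203] [-0.27740789  0.01054663  0.32912423] 0.003243504231773238
43 2938 [448.8  29.   43.4] [532.  108.7  47.8] [479.1  59.2  45.9]
84 821 [470.9  51.1  87.4] [510.8  91.   95.2] [486.   64.4  89.6]
104 339 [481.   62.3 104.3] [500.9  80.5 112.7] [489.7  68.7 108.5]
```

>>> send_rows --pt "-0.2 -0.3 0 -0.01 1" --pt "0 0 -1 0 1" --pt "0 0 -1 0 1" --pt "0 0 -1 0 1" --pt "0 0 -0.8 0 1" --pt "0 0 -0.4 0 1" --pt "0 0 0 0 1" --pt "0 0 0 0 1" --pt "0 0 0 0 0" --pt "0 0 0 0 0"

```text
clock: 3.48
ee_pos: [483.6, -104.2, 15.5]
tool_rot: [[-0.999, 0.048, 0.001], [0.048, 0.999, -0.0], [-0.001, 0.0, -1.0]]
ft_force: [-0.9, -1.1, 0.7]
gripper_width: 77.8
gripper_force: 0.0
```

>>> send_rows --pt "0 0 0 0 0" --pt "0 0 0 0 0" --pt "0 0 0 0 0" --pt "0 0 0 0 0" --pt "0 0 0 0 0" --pt "0 0 0 0 0" --pt "0 0 0 0 0" --pt "0 0 0 0 0" --pt "0 0 0 0 0" --pt "0 0 0 0 0"

```text
clock: 4.32
ee_pos: [483.3, -104.1, 15.2]
tool_rot: [[-0.999, 0.048, 0.0], [0.048, 0.999, 0.0], [-0.0, 0.0, -1.0]]
ft_force: [-0.1, 0.3, -0.2]
gripper_width: 11.0
gripper_force: 0.0
```

```bash
python3 - <<'E'
from h import *
o=robot.get_obs();print(o['ee_pos'],o['gripper_width'],o['gripper_force'])
a=snap('scene','sc2');b=snap('side','si2')
def crop(s,u,v,w=44,h=48): return cv2.resize(s['image'][v-h:v+h,u-w:u+w,::-1],(396,432),interpolation=cv2.INTER_CUBIC)
cv2.imwrite('pics/c2.png',np.hstack([crop(a,323,285),crop(b,267,280)]))
E
```

```text
[ 483.2642656  -104.10359438   15.16270122] 10.981024832135192 0.0
```

View pics/c2.png

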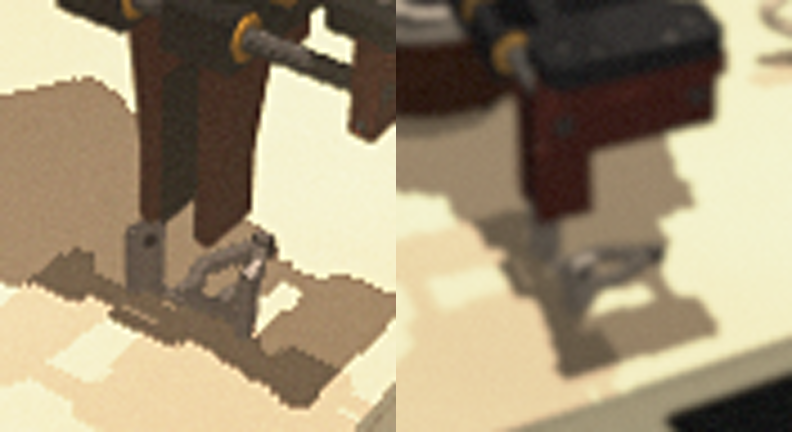

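The fingers have closed to about 11 mm above the ears without gripping them. In the scene crop the tips are at (152,220) and (207,245), and the ring lies untouched. I'll measure where the tips really are.

```bash
python3 - <<'E'
from h import *
o=robot.get_obs();print(o['clock'],o['ee_pos'],o['q'])
a=load('sc2');b=load('si2')
for s,pts in((a,[(312.8,284),(323,288),(312,294),(330,300)]),(b,[(257,277),(261,277)])):
    print([(p,dep(s,*p).round(1)) for p in pts])
print(tri((a,325,291.4),(b,258.3,280.2)),tri((a,312.8,285.9),(b,258.3,280.2)))
for s,w in((a,(slice(265,330),slice(290,355))),(b,(slice(255,315),slice(240,295)))):
    C=cloud(s)[w].reshape(-1,3); C=C[(np.abs(C[:,0]-485)<40)&(np.abs(C[:,1]+104)<45)&(C[:,2]>8)]
    for lo,hi in((10,20),(20,30),(30,40),(40,60)):
        P=C[(C[:,2]>lo)&(C[:,2]<hi)]; 
        if len(P): print(lo,len(P),np.percentile(P,2,axis=0).round(),np.percentile(P,98,axis=0).round())
E
```

```text
4.4167 [ 483.25229789 -104.10539859   15.16652126] [-0.11938184  0.46294308  0.25255811  2.13613323 -0.20992088  0.56529351
  1.80854019]
[((312.8, 284), array([471.6, -95. ,  46.3])), ((323, 288), array([ 470.5, -113.4,   47.5])), ((312, 294), array([485.2, -85.4,  15.1])), ((330, 300), array([ 5.056e+02, -1.058e+02, -5.000e-01]))]
[((257, 277), array([ 477.5, -115.5,   51.6])), ((261, 277), array([ 485.5, -114.6,   48.5]))]
[ 481.51360806 -109.85304323   36.22659444] [494.29617414 -81.48712615  19.70636817]
10 80 [ 476. -128.   10.] [492. -79.  20.]
20 84 [ 477. -128.   20.] [492. -79.  28.]
30 1 [474. -92.  40.] [474. -92.  40.]
40 248 [ 471. -119.   42.] [493. -89.  60.]
10 51 [ 478. -129.   10.] [491. -83.  19.]
20 39 [ 477. -130.   20.] [491. -81.  29.]
40 129 [ 471. -118.   43.] [493. -95.  59.]
```

```bash
python3 - <<'E'
from h import *
b=load('si0');C=cloud(b)[40:125,50:110].reshape(-1,3)
C=C[(np.abs(C[:,0]-255)<80)&(np.abs(C[:,1]-624)<80)]
for lo in range(160,300,10):
    P=C[(C[:,2]>lo)&(C[:,2]<lo+10)]
    if len(P): print(lo,len(P),P.min(0).round(),P.max(0).round())
w=load('w1');C=cloud(w).reshape(-1,3);C=C[(C[:,2]>140)&(np.hypot(C[:,0]-484,C[:,1]+105)<90)]
for lo in range(150,300,10):
    P=C[(C[:,2]>lo)&(C[:,2]<lo+10)]
    if len(P): print('w',lo,len(P),P.min(0).round(),P.max(0).round())
a=snap('scene','sc3');C=cloud(a)[230:300,290:355].reshape(-1,3); C=C[(np.abs(C[:,0]-485)<40)&(np.abs(C[:,1]+104)<45)&(C[:,2]>30)]
print(C[:,2].min(),np.percentile(C[:,2],3)); o=robot.get_obs();print(o['ee_pos'],o['gripper_width'])
E
```

```text
220 45 [226. 567. 223.] [287. 672. 230.]
230 58 [225. 570. 230.] [287. 676. 240.]
240 57 [226. 570. 241.] [286. 677. 250.]
250 60 [226. 569. 250.] [286. 671. 259.]
260 60 [225. 565. 260.] [285. 669. 270.]
270 62 [225. 567. 270.] [286. 675. 279.]
280 66 [224. 563. 280.] [286. 678. 290.]
290 59 [222. 560. 290.] [287. 672. 300.]
w 220 373 [ 470. -157.  222.] [495. -51. 230.]
w 230 585 [ 470. -157.  230.] [495. -51. 240.]
w 240 686 [ 470. -157.  240.] [495. -51. 250.]
w 250 739 [ 470. -157.  250.] [491. -50. 260.]
w 260 731 [ 469. -159.  260.] [486. -49. 270.]
w 270 1008 [ 469. -160.  270.] [497. -47. 280.]
w 280 770 [ 470. -161.  280.] [497. -47. 290.]
w 290 1042 [ 474. -150.  290.] [497. -58. 300.]
40.24155045474029 46.768468215842546
[ 483.23335346 -104.13605039   15.13982517] 1.290654202277607
```

Both cameras put the fingertips 26 mm above the reported TCP height, not 8 mm below it, so the reported height is about 34 mm low against the true tips. I'll trust the cameras, reopen and go about 33 mm lower.

>>> send_rows --pt "0 0 0 0 1" --pt "0 0 0 0 1" --pt "0 0 0 0 1" --pt "0 0 0 0 1" --pt "0 0 0 0 1" --pt "0 0 0 0 1" --pt "0 0 0 0 1" --pt "0 0 0 0 1" --pt "0 0 0 0 1" --pt "0 0 0 0 1"

```text
clock: 5.3
ee_pos: [483.3, -104.1, 15.2]
tool_rot: [[-0.999, 0.048, -0.0], [0.048, 0.999, -0.0], [0.0, -0.0, -1.0]]
ft_force: [0.4, 0.1, -0.3]
gripper_width: 64.4
gripper_force: 0.0
```

>>> send_rows --pt "0.1 0 0 0 1" --pt "0 0 0 0 1" --pt "0 0 -0.5 0 1" --pt "0 0 -0.5 0 1" --pt "0 0 -0.5 0 1" --pt "0 0 -0.5 0 1" --pt "0 0 -0.5 0 1" --pt "0 0 0 0 1" --pt "0 0 0 0 1" --pt "0 0 0 0 1"

```text
clock: 6.13
ee_pos: [484.3, -104.2, -9.9]
tool_rot: [[-0.999, 0.048, -0.0], [0.048, 0.999, -0.0], [0.0, -0.0, -1.0]]
ft_force: [-0.5, 0.8, -0.2]
gripper_width: 87.7
gripper_force: 0.0
```

```bash
python3 - <<'E'
from h import *
for n in('scene','side'):
    s=snap(n,'t_'+n);C=cloud(s).reshape(-1,3);C=C[(np.abs(C[:,0]-484)<20)&(np.abs(np.abs(C[:,1]+104)-51)<9)&(C[:,2]>6)]
    print(n,np.percentile(C,[0,1,3,10],axis=0)[:,2].round(1),C[:,:2].min(0).round(),C[:,:2].max(0).round())
E
```

```text
scene [15.5 19.2 24.  41. ] [ 464. -164.] [504. -44.]
side [16.3 21.5 27.7 53. ] [ 464. -164.] [504. -44.]
```

>>> send_rows --pt "0 0 -0.45 0 1" --pt "0 0 -0.4 0 1" --pt "0 0 0 0 1" --pt "0 0 0 0 0" --pt "0 0 0 0 0" --pt "0 0 0 0 0" --pt "0 0 0 0 0" --pt "0 0 0 0 0" --pt "0 0 0 0 0" --pt "0 0 0 0 0"

```text
clock: 7.07
ee_pos: [484.1, -104.0, -18.3]
tool_rot: [[-0.999, 0.048, -0.0], [0.048, 0.999, 0.0], [0.0, 0.0, -1.0]]
ft_force: [-0.0, 1.0, 1.8]
gripper_width: 44.7
gripper_force: 4.7
```

>>> send_rows --pt "0 0 0 0 0" --pt "0 0 0 0 0" --pt "0 0 0 0 0" --pt "0 0 0 0 0" --pt "0 0 0 0 0" --pt "0 0 0 0 0" --pt "0 0 0 0 0" --pt "0 0 0 0 0" --pt "0 0 0 0 0" --pt "0 0 0 0 0"

```text
clock: 7.9
ee_pos: [484.3, -103.9, -18.2]
tool_rot: [[-0.999, 0.048, 0.0], [0.048, 0.999, 0.0], [-0.0, 0.0, -1.0]]
ft_force: [-2.8, 1.9, 4.9]
gripper_width: 17.1
gripper_force: 40.0
```

>>> send_rows --pt "0 0 0.5 0 0" --pt "0 0 1 0 0" --pt "0 0 1.7 0 0" --pt "0 0 2 0 0" --pt "0 0 2 0 0" --pt "0 0 2 0 0" --pt "0 0 2 0 0" --pt "0 0 1.5 0 0" --pt "0 0 0.8 0 0" --pt "0 0 0 0 0"

```text
clock: 8.73
ee_pos: [485.5, -104.5, 118.6]
tool_rot: [[-0.999, 0.048, 0.004], [0.048, 0.999, -0.0], [-0.004, 0.0, -1.0]]
ft_force: [0.0, 0.1, -0.8]
gripper_width: 17.5
gripper_force: 40.0
```

>>> send_rows --pt "0 1 0 0 0" --pt "-0.1 2 0 0 0" --pt "-0.2 2 0 0 0" --pt "-0.2 2 0 0 0" --pt "-0.2 2 0 0 0" --pt "-0.2 2 0 0 0" --pt "-0.2 2 0 0 0" --pt "-0.2 2 0 0 0" --pt "-0.1 1.6 0 0 0" --pt "0 1 0 0 0"

```text
clock: 9.57
ee_pos: [468.8, 74.3, 115.4]
tool_rot: [[-0.999, 0.045, -0.003], [0.045, 0.999, -0.0], [0.003, -0.0, -1.0]]
ft_force: [0.0, 0.2, -1.4]
gripper_width: 17.4
gripper_force: 40.0
```

```bash
python3 - <<'E'
from h import *
ims=[]
for n in('scene','side','wrist'):
    s=snap(n,'g_'+n); ims.append(s['image'])
o=robot.get_obs();print(o['clock'],o['ee_pos'],o['gripper_width'],o['gripper_force'],o['ft_force'])
cv2.imwrite('pics/g.png',np.hstack([cv2.resize(ims[0][150:270,180:300],(400,400),interpolation=cv2.INTER_CUBIC),cv2.resize(ims[1][150:270,170:290],(400,400),interpolation=cv2.INTER_CUBIC)])[:,:,::-1])
E
```

```text
9.7167 [469.68450821  72.27957349 115.93900971] 17.55916219998365 39.99844014644623 [-0.01626512 -0.4199762  -1.97149537]
```

View pics/g.png

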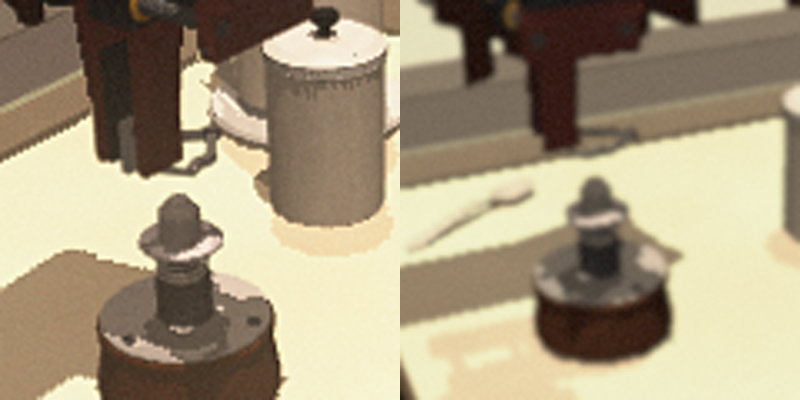

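View pics/g_wrist.png

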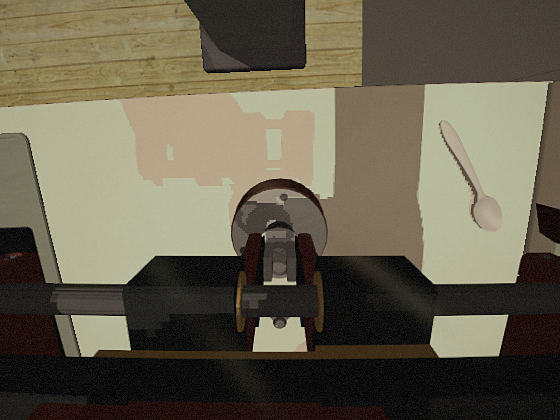

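The ring hangs open from the fingers above the spindle. Its hinge is at scene crop (212,132), side crop (630,135).

```bash
python3 - <<'E'
from h import *
print('hinge',tri((load('g_scene'),243.6,189.6),(load('g_side'),239,190.5)))
for n in('scene','side','wrist'):
    C=cloud(load('g_'+n)).reshape(-1,3)
    P=C[(C[:,2]>118)&(C[:,2]<160)&(C[:,0]>490)&(C[:,0]<525)&(np.abs(C[:,1]-72)<45)]
    if len(P)>5: 
        print(n,len(P),np.percentile(P,2,axis=0).round(1),np.percentile(P,98,axis=0).round(1),np.median(P,0).round(1))
        print('   slope z/x',np.polyfit(P[:,0]-500,P[:,2],1).round(3))
    M=C[(np.hypot(C[:,0]-491.5,C[:,1]-71)<30)&(C[:,2]>84)&(C[:,2]<94)]
    print('  washer',len(M),*[np.percentile(M,q,axis=0).round(1) for q in(1,50,99)]) if len(M) else 0
    F=C[(C[:,0]<494)&(C[:,0]>455)&(np.abs(C[:,1]-72)<30)&(C[:,2]>118)&(C[:,2]<170)]
    print('  fingers',np.percentile(F,2,axis=0).round(1),np.percentile(F,98,axis=0).round(1)) if len(F) else 0
E
```

```text
hinge [517.7014682   69.87568079 137.87734789]
scene 84 [490.6  53.4 134.3] [520.3  80.7 140.9] [509.   68.8 138.2]
   slope z/x [4.00000e-02 1.37576e+02]
  washer 203 [471.4  52.   87.6] [484.3  65.1  90. ] [511.9  91.6  93.6]
  fingers [456.6  54.4 135.1] [490.2  91.7 169. ]
side 79 [490.9  54.9 135.3] [520.1  90.7 141.2] [504.5  71.3 138.9]
   slope z/x [3.60000e-02 1.38427e+02]
  washer 106 [473.8  51.6  87.1] [487.5  63.4  90.7] [511.4  86.2  93.2]
  fingers [458.6  53.8 136.2] [492.   89.6 169.6]
wrist 154 [513.2  66.5 138. ] [520.9  76.  141.5] [515.9  71.  139.8]
   slope z/x [1.70000e-02 1.39576e+02]
  washer 484 [470.8  60.5  87.3] [476.9  72.4  89.7] [511.4  85.4  93.1]
  fingers [456.5  57.3 136.6] [477.   90.3 169. ]
```

>>> send_rows --pt "-0.05 0 0 0 0" --pt "0 0 -0.3 0 0" --pt "0 0 -0.5 0 0" --pt "0 0 -0.6 0 0" --pt "0 0 -0.6 0 0" --pt "0 0 -0.6 0 0" --pt "0 0 -0.6 0 0" --pt "0 0 -0.3 0 0" --pt "0 0 0 0 0" --pt "0 0 0 0 0"

```text
clock: 10.55
ee_pos: [469.6, 71.8, 81.4]
tool_rot: [[-0.999, 0.048, -0.0], [0.048, 0.999, -0.0], [0.0, -0.0, -1.0]]
ft_force: [-1.0, -0.5, -1.2]
gripper_width: 17.0
gripper_force: 40.0
```

```bash
python3 - <<'E'
from h import *
ims=[]
for n in('scene','side'):
    s=snap(n,'k_'+n); ims.append(s['image'])
    C=cloud(s).reshape(-1,3)
    P=C[(C[:,2]>93)&(C[:,2]<115)&(C[:,0]>503)&(C[:,0]<530)&(np.abs(C[:,1]-72)<45)]
    print(n,len(P),np.percentile(P,2,axis=0).round(1),np.percentile(P,98,axis=0).round(1),np.median(P,0).round(1))
o=robot.get_obs();print(o['clock'],o['ee_pos'],o['gripper_width'],o['ft_force'],o['ft_torque'])
cv2.imwrite('pics/k.png',np.hstack([cv2.resize(ims[0][185:265,195:275],(400,400),interpolation=cv2.INTER_CUBIC),cv2.resize(ims[1][180:260,190:270],(400,400),interpolation=cv2.INTER_CUBIC)])[:,:,::-1])
E
```

```text
scene 50 [504.3  57.8 101.4] [520.2  78.9 106.8] [513.1  70.8 105. ]
side 48 [503.2  55.5 101.4] [522.   84.  108.2] [510.7  67.5 105.5]
10.65 [470.01864159  71.97610767  81.87043557] 17.4196766772346 [ 0.01578508  0.08130877 -0.60773746] [-0.00716484  0.07784049 -0.0152966 ]
```

View pics/k.png

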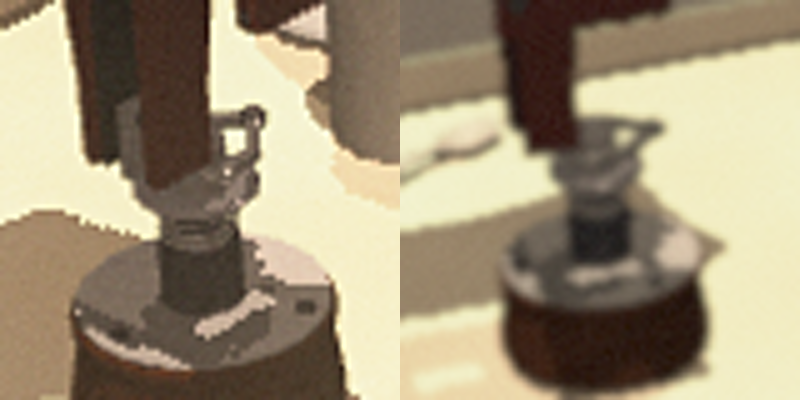

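The ring surrounds the spindle freely, with no lateral force and its underside at about 100 mm. I'll go on slowly from here.

>>> send_rows --pt "0 0 -0.15 0 0" --pt "0 0 -0.2 0 0" --pt "0 0 -0.2 0 0" --pt "0 0 -0.2 0 0" --pt "0 0 -0.2 0 0" --pt "0 0 -0.1 0 0" --pt "0 0 -0.1 0 0" --pt "0 0 -0.1 0 0" --pt "0 0 0 0 0" --pt "0 0 0 0 0"

```text
clock: 11.48
ee_pos: [469.7, 71.9, 69.1]
tool_rot: [[-0.999, 0.048, -0.0], [0.048, 0.999, 0.0], [0.0, 0.0, -1.0]]
ft_force: [-1.7, 0.0, 1.5]
gripper_width: 16.9
gripper_force: 40.0
```

>>> send_rows --pt "0 0 -0.05 0 0" --pt "0 0 -0.05 0 0" --pt "0 0 -0.05 0 0" --pt "0 0 -0.05 0 0" --pt "0 0 -0.05 0 0" --pt "0 0 -0.05 0 0" --pt "0 0 -0.05 0 0" --pt "0 0 -0.05 0 0" --pt "0 0 0 0 0" --pt "0 0 0 0 0"

```text
clock: 12.32
ee_pos: [469.8, 71.9, 65.1]
tool_rot: [[-0.999, 0.048, 0.0], [0.048, 0.999, -0.0], [-0.0, -0.0, -1.0]]
ft_force: [-1.5, 0.3, 2.4]
gripper_width: 17.2
gripper_force: 40.0
```

>>> send_rows --pt "0 0 -0.05 0 0" --pt "0 0 -0.05 0 0" --pt "0 0 -0.05 0 0" --pt "0 0 -0.05 0 0" --pt "0 0 -0.05 0 0" --pt "0 0 -0.05 0 0" --pt "0 0 -0.05 0 0" --pt "0 0 -0.05 0 0" --pt "0 0 0 0 0" --pt "0 0 0 0 0"

```text
clock: 13.15
ee_pos: [469.8, 71.9, 61.1]
tool_rot: [[-0.999, 0.048, 0.0], [0.048, 0.999, -0.0], [-0.0, 0.0, -1.0]]
ft_force: [-0.9, -0.1, 3.3]
gripper_width: 17.2
gripper_force: 40.0
```

>>> send_rows --pt "0 0 -0.04 0 0" --pt "0 0 -0.04 0 0" --pt "0 0 -0.04 0 0" --pt "0 0 -0.04 0 0" --pt "0 0 -0.04 0 0" --pt "0 0 0 0 0" --pt "0 0 0 0 0" --pt "0 0 0 0 0" --pt "0 0 0 0 0" --pt "0 0 0 0 0"

```text
clock: 13.98
ee_pos: [469.8, 71.9, 59.3]
tool_rot: [[-0.999, 0.048, 0.0], [0.048, 0.999, 0.0], [-0.0, 0.0, -1.0]]
ft_force: [-2.0, -0.8, 6.9]
gripper_width: 16.7
gripper_force: 40.0
```

```bash
python3 - <<'E'
from h import *
for n in('scene','side'):
    s=snap(n,'p_'+n)
    C=cloud(s).reshape(-1,3)
    P=C[(C[:,2]>72)&(C[:,2]<98)&(C[:,0]>514)&(C[:,0]<530)&(np.abs(C[:,1]-72)<25)]
    print(n,len(P),np.percentile(P,5,axis=0).round(1),np.percentile(P,95,axis=0).round(1),np.median(P,0).round(1))
o=robot.get_obs();print(o['clock'],o['ee_pos'],o['gripper_width'],o['ft_force'],o['ft_torque'])
E
```

```text
scene 21 [514.5  65.6  79.1] [521.8  73.2  84.9] [517.9  70.2  82.8]
side 15 [514.6  63.7  80.5] [521.4  73.7  85.2] [517.8  68.   83.2]
14.0833 [469.84006156  71.88755249  59.30258193] 17.038519241747313 [-2.7000737   0.22224642  5.79264162] [-0.04436847  0.46701985  0.01069355]
```

Force rose, so the washer is on its stop and the ring's underside is at about 78 mm. Releasing now.

>>> send_rows --pt "0 0 0 0 1" --pt "0 0 0 0 1" --pt "0 0 0 0 1" --pt "0 0 0 0 1" --pt "0 0 0 0 1" --pt "0 0 0 0 1" --pt "0 0 0 0 1" --pt "0 0 0 0 1" --pt "0 0 0 0 1" --pt "0 0 0 0 1"

```text
clock: 14.92
ee_pos: [469.6, 71.9, 59.1]
tool_rot: [[-0.999, 0.048, -0.0], [0.048, 0.999, -0.0], [0.0, -0.0, -1.0]]
ft_force: [0.6, 0.0, 0.7]
gripper_width: 80.7
gripper_force: 0.0
```

>>> send_rows --pt "0 0 0 0 1" --pt "0 0 0 0 1" --pt "0 0 0 0 1" --pt "0 0 0 0 1" --pt "0 0 0.3 0 1" --pt "0 0 0.5 0 1" --pt "0 0 0.5 0 1" --pt "0 0 0.5 0 1" --pt "0 0 1 0 1" --pt "0 0 1 0 1"

```text
clock: 15.75
ee_pos: [469.7, 71.8, 98.1]
tool_rot: [[-0.999, 0.048, -0.0], [0.048, 0.999, -0.0], [0.0, -0.0, -1.0]]
ft_force: [-0.4, 0.4, -0.2]
gripper_width: 88.3
gripper_force: 0.0
```

>>> send_rows --pt "0 0 1.5 0 1" --pt "0 0 2 0 1" --pt "0 0 2 0 1" --pt "0 0 2 0 1" --pt "0 0 1.5 0 1" --pt "0 0 1 0 1" --pt "0 0 0 0 1" --pt "0 0 0 0 1" --pt "0 0 0 0 1" --pt "0 0 0 0 1"

```text
clock: 16.58
ee_pos: [469.0, 71.7, 196.2]
tool_rot: [[-0.999, 0.048, -0.002], [0.048, 0.999, -0.001], [0.002, -0.001, -1.0]]
ft_force: [-0.3, 0.1, 0.2]
gripper_width: 87.4
gripper_force: 0.0
```

```bash
python3 - <<'E'
from h import *
ims=[]
for n in('scene','side'):
    s=snap(n,'f_'+n); ims.append(s['image'])
    C=cloud(s).reshape(-1,3)
    for nm,P in(('hinge',C[(C[:,2]>74)&(C[:,2]<98)&(C[:,0]>508)&(C[:,0]<530)&(np.abs(C[:,1]-71)<12)]),('ears',C[(C[:,2]>94)&(C[:,2]<120)&(C[:,0]>455)&(C[:,0]<482)&(np.abs(C[:,1]-71)<40)])):
        for q in (P[P[:,1]>71],P[P[:,1]<=71]):
            if len(q): print(n,nm,len(q),np.percentile(q,5,axis=0).round(1),np.percentile(q,95,axis=0).round(1))
o=robot.get_obs();print(o['clock'],o['ee_pos'],o['gripper_width'],o['ft_force'])
cv2.imwrite('pics/f.png',np.hstack([cv2.resize(ims[0][185:265,195:275],(400,400),interpolation=cv2.INTER_CUBIC),cv2.resize(ims[1][180:260,190:270],(400,400),interpolation=cv2.INTER_CUBIC)])[:,:,::-1])
E
```

```text
scene hinge 13 [510.4  71.1  85.5] [517.5  76.9  88.9]
scene hinge 17 [508.9  65.4  81. ] [517.2  70.7  87.7]
scene ears 84 [466.3  77.1  95.2] [481.2  95.6 108.9]
scene ears 65 [466.7  48.1  95.1] [479.8  55.  109.1]
side hinge 7 [510.3  71.3  83.7] [519.   74.2  89.4]
side hinge 12 [509.8  63.1  81.7] [517.   70.2  88.6]
side ears 46 [468.   86.6  94.8] [480.1  92.1 109.5]
side ears 42 [468.8  46.6  95.1] [480.1  52.6 109.2]
16.6833 [469.15763356  71.72981893 196.28897034] 88.0035855997188 [ 0.79822483 -0.73857136  0.41142922]
```

View pics/f.png

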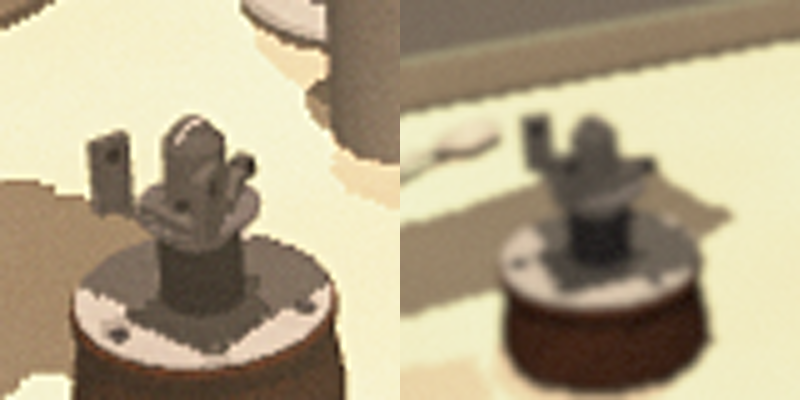

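The ring has closed in the groove. The ears stand about 46 mm apart over their outsides and their tops are at 109 mm, so the underside is at about 83 mm. The hinge top at 88 mm shows it sits level, and the gripper is clear.

```bash
python3 -c "
from h import *
print(job.sign_off())"
```

```text
the job is handed in; nothing more can be done
None
```

The coffee mill is back together and handed in at about 17 s: the ring sits closed and level in the groove, holding the washer down, and I measured about 8 N at most on the washer.

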